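Third hand at the clamping jig

TASK

Take the tabbed mounting block, set it flat in the clamping jig between the two guide rails with its tab towards the sprung stop, and push it along the rails against the stop until the stop's pointer stands between the two ridges on the gauge, without ever driving it well past the far ridge. Finish while holding it there, pressed steadily, so that a colleague can tighten the clamp screw: do not let go at the end. Leave the other things on the bench where they are.

Things in the scene. Friction and masses are not known exactly. Their poses are not given: they have to be found in the camera images.
- block_center (a point): Centre (half-way up, 22 mm above its underside) of the loose mounting block: plain aluminium, 64 mm long (its x), 36 mm wide (its y), 44 mm high, about 0.2 kg, a dark round bore and two screw heads on top, a low tab on its +x end only. It starts standing upright on the bench, +x turned at most 105 degrees from straight ahead.
- block_tab (a point): Middle of the end face of the block's tab, 44 mm ahead of the block's centre along its +x and 6 mm above its underside. The tab is 14 mm wide, 12 mm long and 12 mm high.
- block: The same mounting block; origin at the centre of the underside of its 64 x 36 mm body, x towards the tab, z up. Grip it across its 36 mm width with the fingertips at least 14 mm above its underside: in the jig the lowest 9 mm lie between the rails.
- jig: Aluminium clamping jig, fixed; origin under the centre of its 200 x 90 x 8 mm base plate (top 8 mm above the bench), z up, +x along the rails to the stop, away from the robot within 20 degrees. Two rails, 8 mm wide, 9 mm high above the plate, from x = -60 to 38 mm, leave a 42 mm wide channel centred on y = 0. Behind the stop: fixed housing, x = 87 to 99 mm, 38 mm high.
- gauge (a point): Middle of the top of the jig's gauge block, 34 mm above the bench, fixed to the right of the stop: 36 mm along the push direction, 14 mm wide. Two black ridges across its top lie 6 mm before and 2 mm past this point along jig +x; the stop's pointer passes over it.
- clamp_screw (a point): End of the small knurled clamp screw, 8 mm thick, that sticks out of the outer side of the jig's right rail, 12.5 mm above the bench.
- stop_face (a point): Middle of the front face of the sprung stop, 24 mm above the bench, at jig x = 40 mm when free; it moves with the stop. A forked steel pad 42 mm wide, 30 mm high, with a gap 22 mm wide and 14 mm deep in its middle that takes the block's tab: the block's shoulders beside the tab bear on the fork. x is the push direction. A thin pointer on it reaches right.
- stop (a joint): How far the stop is pushed back along jig +x, in m: 0 free, 0.024 at its end. Spring: 2 N at first, then 0.5 N more for each mm. The pointer stands at the near ridge at 0.008 (6 N), at the far ridge at 0.016 (10 N), midway at 0.012 (8 N). It springs back when not held.
- petri_center (a point): Bystander: centre of a flat round petri dish, 58 mm across, 14 mm high.
- petri: The same petri dish; origin at the centre of its underside.
- stain_bottle: Bystander: brown dropper bottle, 40 mm across, 106 mm high, at the back; origin at the centre of its underside.
- eyepiece: Bystander: black microscope eyepiece, 40 mm across, 59 mm high, on the right; origin at the centre of its underside.
- objective_can: Bystander: small white can with a black lid, 38 mm across, 54 mm high, on the right; origin at the centre of its underside.
- pen_1: Bystander: red pen, 145 mm long, 9 mm thick, lying near the front edge; origin at its underside.
Mind the look-alikes: they are no part of the job. Several things look just like the block: the one meant starts farthest from the robot's base.

How it is judged:
By the outcome, as a careful person would: the job done as asked, in the order asked, and still so for the second after the job is handed in, while the arm keeps its last pose, push and grip.
It also fails if it takes over 38 s, if anything falls off the work surface, if the arm or the gripper's body presses on something with over 40 N, if the wrist force passes 120 N, or if a joint passes its speed limit or range.

ROBOT

A 6-joint arm with a two-finger parallel gripper is mounted at the origin on a cart in front of the work surface, level with it; the furniture and walls round the work are solid. World frame = base frame: x ahead of the robot, y to its left, z up, the work surface at z = 0. Lengths are in m, angles in rad, forces in N, time in s.
With the tool pointing down it reaches from about 0.375 to 0.975 m from the base axis. Payload 3.8 kg.
Tool frame: the origin (TCP) lies where the fingers leave the gripper's body, on its centre line; the fingertips stand 73 mm ahead of it and the grasp point (between the pads) lies 54 mm ahead of it; z points along the fingers, y is the line along which they close (so a half turn about z gives the same grasp; the last joint's range is limited). The gripper opens to 85 mm and grips with 20 to 120 N. Pads are 22 mm wide; open, the fingers measure 114 mm over their backs; the gripper's body (76 mm by 85 mm) begins 54 mm behind the grasp point. The pads swing forward as they close: fully open they stand 13 mm farther back than shut.
Start: joints at [-1.155, 0.264, 1.604, -0, 1.274, -0.037], TCP at [0.295, -0.607, 0.304] pointing down, gripper open.
Joint ranges: [-2.63, 2.63], [-0.94, 2.18], [0.31, 2.57], [-1.31, 4.45], [0, 2.66], [-2.55, 2.55]. Speed limits (rad/s): [2.57, 2.57, 3.14, 3.14, 3.14, 3.14].

INTERFACE

Orientations are given as a rotation vector (axis times angle).
In Python, from workcell import read_state, viewer, bot gives the robot as it stands.
- The arm moves only by the tool jog_arm, never from a script. Its argument "increments" is a list that holds one entry, the list of rows, each a list of 7 numbers: the shift along the tool's x, y, z in units of 30 mm (1.0 is 30 mm), then the turn, a rotation vector about the tool's x, y, z in units of 6 degrees (1.0 is 6 degrees), then the opening, from -1 (shut) to 1 (fully open). A call has exactly 5 rows; each row shifts and turns the commanded pose from where the row before left it, along the tool's axes as they then stand; what a row does not reach is not made up. A row lasts 1/12 s, in which the tool goes at most 41.7 mm and 7.16 degrees, less where a joint would pass 70% of its speed; a pose out of reach is approached as far as the arm can. A call is refused whole if a number of a shift passes 1 or a number of a turn 1, either way. A call with a gripper value outside its range is refused whole. The fingers move at their own pace and stop on an object; "force" is the grip in N (left out, the last holds). Time passes only in rows, so rows that do not move let the fingers close, or fill a call up. It gives the time, the measured TCP pose, the force, the opening and the grip force at its end, in the units of the state.
- read_state(): the state, without advancing time (a new reading comes with each control period).
- viewer.read_camera(name): name is "scene" or "top" or "wrist"; returns (picture, depth): 420x560x3 uint8, blue, green, red; 420x560 float32, m along the optical axis (not along the pixel's ray), 0 where there is no reading.
- viewer.camera_params(name): a dict with "fx", "fy", "cx", "cy" (pixels), "R" (3x3) and "t" (3): a world point X has camera coordinates R X + t; the wrist camera has in their place "hand_eye" (4x4, takes a point from camera to tool coordinates, whose origin is the TCP and whose axes are the flange's). Camera axes: x right, y down, z forward; pixel columns grow to the right and rows downward; lengths in m; the calibration is good to about 2 mm. A picture is of the moment at which its call begins: read the wrist's pose just before it. camera_params takes no time and is no camera call.
- bot.finish_job(): hands the job in; it is judged then, once.
The state is a dict: "time": time; "q": joint angles; "joint_vel": joint speeds; "joint_torque": joint torques, N m; "tool_pos": TCP position; "tcp_rot": TCP orientation; "wrist_force": force on the tool from outside, world axes, zero at the start; "torque": the same for the moment, N m; "width": opening from 0.0 (shut) to 1.0 (fully open); "grip_force": force on a finger pad.
Only numpy, scipy, OpenCV 4.12 (cv2) and the standard library are available. Lean on these libraries where they do the work, as an engineer would, in place of code of your own. Each camera call takes 0.05 s, during which the arm holds its last target. There are 200 camera calls.

## Working session

There is one attempt and no reset: what is moved stays moved. The work goes in short steps, Python scripts to look and compute and a tool call to move; the robot and the scene stay as the last step left them, time stands still between calls to the robot, and variables do not carry over. Pictures are saved under pics/ and viewed, at most 10 in all, crops included, and the job is handed in when it is done.

Besides the shell and the picture viewer there is one more tool, called after "Emit:" as name(argument=value, ...) on one line, values as JSON. jog_arm: Moves the arm, as the interface text tells. Its arguments: {"type":"object","properties":{"increments":{"type":"array","items":{"type":"array","items":{"type":"array","items":{"type":"number"}}}},"force":{"type":"number"}},"required":["increments"]}

```bash
mkdir -p pics; ls
python3 - <<'E'
from workcell import read_state, viewer, bot
import cv2,numpy as np
s=read_state();print({k:np.round(v,3).tolist() for k,v in s.items()})
for n in("scene","top"):
    p,d=viewer.read_camera(n);cv2.imwrite(f"pics/{n}0.png",p);np.savez(f"{n}0.npz",p=p,d=d)
    print(n,{k:np.round(v,3).tolist() for k,v in viewer.camera_params(n).items()})
print({k:np.round(v,3).tolist() for k,v in viewer.camera_params("wrist").items()})
E
```

```text
pics
{'time': 0.0, 'q': [-1.155, 0.265, 1.605, 0.0, 1.274, -0.037], 'joint_vel': [0.001, -0.001, -0.0, 0.0, -0.001, 0.002], 'joint_torque': [0.0, -51.511, -36.731, -0.0, 0.013, -0.0], 'tool_pos': [0.295, -0.606, 0.303], 'tcp_rot': [-3.059, -0.705, 0.001], 'wrist_force': [0.089, 0.169, -0.85], 'torque': [-0.022, 0.035, 0.005], 'grip_force': 0.0, 'width': 0.996}
scene {'fx': 464.627, 'fy': 464.627, 'cx': 282.432, 'cy': 210.282, 'R': [[-0.836, -0.549, 0.009], [-0.313, 0.462, -0.829], [0.451, -0.696, -0.558]], 't': [0.373, 0.293, 0.741]}
top {'fx': 413.259, 'fy': 413.259, 'cx': 279.51, 'cy': 217.27, 'R': [[0.011, -1.0, 0.001], [-0.99, -0.011, -0.139], [0.139, 0.001, -0.99]], 't': [-0.156, 0.548, 0.889]}
{'fx': 366.296, 'fy': 366.296, 'cx': 281.057, 'cy': 211.476, 'hand_eye': [[-0.0, -0.963, -0.271, 0.069], [1.0, -0.0, 0.0, 0.0], [-0.0, -0.271, 0.963, -0.07], [0.0, 0.0, 0.0, 1.0]]}
```

View pics/top0.png

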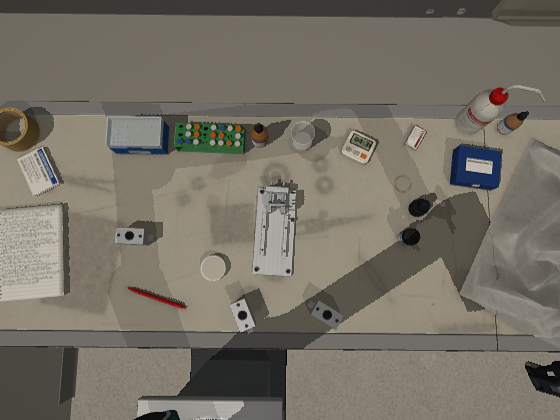

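View pics/scene0.png

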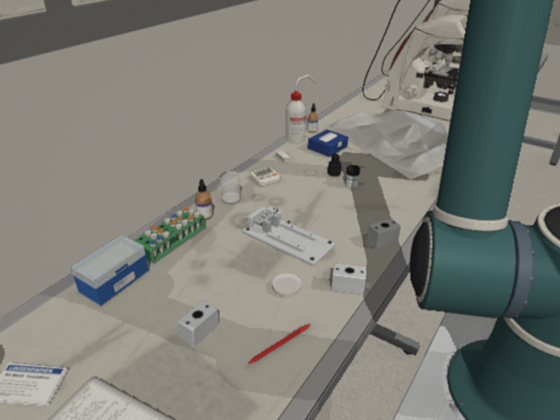

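Candidates in the top view are grey blocks at (130,236), (242,315) and (327,314). The jig spans (255..297, 185..275) with the stop at its upper end. The block at (130,236) looks farthest from the base, so I'll measure all three and check it in a crop.

```bash
cat > h.py <<'E'
import numpy as np,cv2
from workcell import read_state, viewer, bot
from scipy.spatial.transform import Rotation as Ro
def cam(n,s=None):
    c=viewer.camera_params(n);K=np.array([[c['fx'],0,c['cx']],[0,c['fy'],c['cy']],[0,0,1]])
    if n=='wrist':
        T=np.eye(4);T[:3,:3]=Ro.from_rotvec(s['tcp_rot']).as_matrix();T[:3,3]=s['tool_pos']
        M=T@np.array(c['hand_eye']);return K,M[:3,:3],M[:3,3]
    R=np.array(c['R']);return K,R.T,-R.T@np.array(c['t'])
def ray(C,uv,z):
    K,R,o=C;uv=np.atleast_2d(uv).astype(float)
    d=(R@np.linalg.inv(K)@np.c_[uv,np.ones(len(uv))].T).T
    return o+d*((z-o[2])/d[:,2])[:,None]
def cloud(C,d):
    K,R,o=C;v,u=np.indices(d.shape);p=np.stack([(u-K[0,2])/K[0,0]*d,(v-K[1,2])/K[1,1]*d,d],-1)
    return p@R.T+o
E
python3 - <<'E'
from h import *
f=np.load('top0.npz');p,d=f['p'],f['d'];C=cam('top');W=cloud(C,d)
for uv in[(130,236),(242,315),(327,314)]:
    x=ray(C,uv,.044)[0];print(uv,x.round(3),np.hypot(*x[:2]).round(3))
    u,v=uv;w=W[v-25:v+25,u-25:u+25].reshape(-1,3);m=(abs(w[:,2]-.044)<.007);q=w[m]
    if m.sum()>5:
        r=cv2.minAreaRect((q[:,:2]*1000).astype(np.float32));print(m.sum(),q.mean(0).round(3),r)
w=W[175:285,245:305].reshape(-1,3);q=w[(w[:,2]>.004)&(w[:,2]<.012)]
r=cv2.minAreaRect((q[:,:2]*1000).astype(np.float32));print('jig',len(q),r)
w=W[175:235,245:310].reshape(-1,3);q=w[(w[:,2]>.028)];print(q.mean(0),len(q),q.max(0))
a=cv2.resize(p[205:265,90:170],None,fx=5,fy=5,interpolation=2);b=cv2.resize(p[175:285,240:310],None,fx=5,fy=5,interpolation=2)
o=np.zeros((550,760,3),np.uint8);o[:300,:400]=a;o[:,405:755]=b;cv2.imwrite('pics/crop.png',o)
print(ray(C,[(130,236),(258,274),(291,274),(212,266)],.008).round(3))
E
```

```text
(130, 236) [0.504 0.181 0.044] 0.535
483 [0.505 0.181 0.045] ((505.03680419921875, 182.1878662109375), (64.82028198242188, 36.29762649536133), 87.71019744873047)
(242, 315) [ 0.335 -0.071  0.044] 0.343
513 [ 0.335 -0.072  0.045] ((335.2240905761719, -71.59404754638672), (64.12437438964844, 36.322410583496094), 23.456470489501953)
(327, 314) [ 0.339 -0.255  0.044] 0.424
506 [ 0.338 -0.254  0.045] ((338.1695861816406, -254.33016967773438), (64.22528839111328, 35.82405090332031), 59.56398391723633)
jig 2549 ((526.8137817382812, -138.15550231933594), (250.92266845703125, 135.28799438476562), 1.3615273237228394)
[ 0.58467494 -0.15222296  0.08316036] 395 [ 0.62834517 -0.11880412  0.95685594]
[[ 0.507  0.194  0.008]
 [ 0.423 -0.103  0.008]
 [ 0.424 -0.178  0.008]
 [ 0.44   0.003  0.008]]
```

View pics/crop.png

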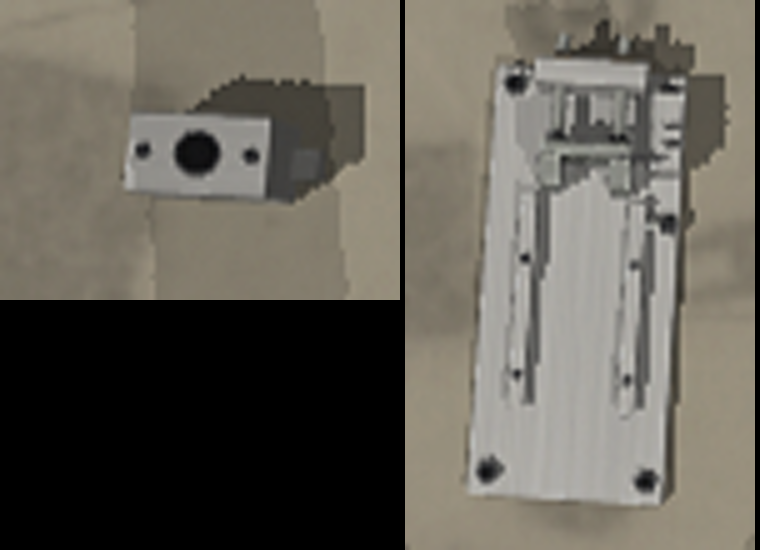

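The crop shows the block with its tab to the right (low square at crop (305,163), towards world −y). So its yaw is about −92° and its centre (0.505, 0.181). It is 0.535 m from the base; the others are at 0.343 and 0.424 m. The jig's stop is at the upper end and its gauge on the right, yaw about −4°.

```bash
cat >> h.py <<'E'
def yaw(s):
    R=Ro.from_rotvec(s['tcp_rot']).as_matrix();return np.degrees(np.arctan2(R[1,0],R[0,0]))
def plan(x,y,z,yw,n):
    """print n equal-ish rows (tool units) from present pose to target, tool down"""
    s=read_state();p=np.array(s['tool_pos']);a=yaw(s);dy=(yw-a+180)%360-180;st=(np.array([x,y,z])-p)/n
    print('at',p.round(4),round(a,2),'turn units total',round(-dy/6,2))
    for i in range(n):
        t=np.radians(a+dy*i/n);print([round(v/.03,2) for v in (np.cos(t)*st[0]+np.sin(t)*st[1],np.sin(t)*st[0]-np.cos(t)*st[1],-st[2])],round(-dy/n/6,2))
E
python3 - <<'E'
from h import *
C=cam('top');r=ray(C,[(252.9,273.4),(292,275.4),(296,190.5),(258.4,188)],.008);print(r.round(3),r.mean(0))
plan(.48,-.14,.25,87.7,20)
E
```

```text
[[ 0.425 -0.091  0.008]
 [ 0.421 -0.18   0.008]
 [ 0.618 -0.188  0.008]
 [ 0.623 -0.1    0.008]] [ 0.52169507 -0.13976171  0.008     ]
at [ 0.2951 -0.6065  0.3026] 25.95 turn units total -10.29
[np.float64(0.62), np.float64(-0.56), np.float64(0.09)] -0.51
[np.float64(0.65), np.float64(-0.53), np.float64(0.09)] -0.51
[np.float64(0.67), np.float64(-0.49), np.float64(0.09)] -0.51
[np.float64(0.7), np.float64(-0.46), np.float64(0.09)] -0.51
[np.float64(0.72), np.float64(-0.42), np.float64(0.09)] -0.51
[np.float64(0.75), np.float64(-0.38), np.float64(0.09)] -0.51
[np.float64(0.76), np.float64(-0.34), np.float64(0.09)] -0.51
[np.float64(0.78), np.float64(-0.3), np.float64(0.09)] -0.51
[np.float64(0.8), np.float64(-0.25), np.float64(0.09)] -0.51
[np.float64(0.81), np.float64(-0.21), np.float64(0.09)] -0.51
[np.float64(0.82), np.float64(-0.17), np.float64(0.09)] -0.51
[np.float64(0.83), np.float64(-0.12), np.float64(0.09)] -0.51
[np.float64(0.83), np.float64(-0.08), np.float64(0.09)] -0.51
[np.float64(0.84), np.float64(-0.03), np.float64(0.09)] -0.51
[np.float64(0.84), np.float64(0.01), np.float64(0.09)] -0.51
[np.float64(0.83), np.float64(0.06), np.float64(0.09)] -0.51
[np.float64(0.83), np.float64(0.1), np.float64(0.09)] -0.51
[np.float64(0.82), np.float64(0.15), np.float64(0.09)] -0.51
[np.float64(0.81), np.float64(0.19), np.float64(0.09)] -0.51
[np.float64(0.8), np.float64(0.23), np.float64(0.09)] -0.51
```

Emit:
jog_arm(increments=[[[0.62,-0.56,0.09,0,0,-0.51,1],[0.65,-0.53,0.09,0,0,-0.51,1],[0.67,-0.49,0.09,0,0,-0.51,1],[0.7,-0.46,0.09,0,0,-0.51,1],[0.72,-0.42,0.09,0,0,-0.51,1]]])

```text
time: 0.52
tool_pos: [0.3417, -0.4893, 0.2895]
tcp_rot: [-2.938, -1.109, 0.0]
wrist_force: [-0.6, -0.4, -0.4]
width: 0.998
grip_force: 0.0
```

Emit:
jog_arm(increments=[[[0.75,-0.38,0.09,0,0,-0.51,1],[0.76,-0.34,0.09,0,0,-0.51,1],[0.78,-0.3,0.09,0,0,-0.51,1],[0.8,-0.25,0.09,0,0,-0.51,1],[0.81,-0.21,0.09,0,0,-0.51,1]]])

```text
time: 0.93
tool_pos: [0.3884, -0.3727, 0.2762]
tcp_rot: [-2.764, -1.491, 0.0]
wrist_force: [-0.1, -0.9, 1.4]
width: 0.997
grip_force: 0.0
```

Emit:
jog_arm(increments=[[[0.82,-0.17,0.09,0,0,-0.51,1],[0.83,-0.12,0.09,0,0,-0.51,1],[0.83,-0.08,0.09,0,0,-0.51,1],[0.84,-0.03,0.09,0,0,-0.51,1],[0.84,0.01,0.09,0,0,-0.51,1]]])

```text
time: 1.35
tool_pos: [0.4355, -0.2562, 0.2628]
tcp_rot: [-2.541, -1.846, 0.0]
wrist_force: [-0.2, -0.2, -0.0]
width: 1.0
grip_force: 0.0
```

Emit:
jog_arm(increments=[[[0.83,0.06,0.09,0,0,-0.51,1],[0.83,0.1,0.09,0,0,-0.51,1],[0.82,0.15,0.09,0,0,-0.51,1],[0.81,0.19,0.09,0,0,-0.51,1],[0.8,0.23,0.09,0,0,-0.51,1]]])

```text
time: 1.77
tool_pos: [0.4825, -0.1405, 0.2493]
tcp_rot: [-2.273, -2.168, 0.001]
wrist_force: [0.2, -0.5, -0.4]
width: 1.0
grip_force: 0.0
```

Run:
```python
from h import *
s=read_state();p,d=viewer.read_camera('wrist');cv2.imwrite('pics/w1.png',p)
np.savez('w1.npz',p=p,d=d,tool_pos=s['tool_pos'],tcp_rot=s['tcp_rot']);print(s['time'],s['joint_vel'])
plan(.505,.181,.20,87.7,12)
```

```text
1.7667 [ 0.59755287  0.07858436 -0.01405866 -0.00165256 -0.06712564 -0.04216866]
at [ 0.4835 -0.1372  0.2488] 87.5 turn units total -0.03
[np.float64(0.89), np.float64(0.02), np.float64(0.14)] -0.0
[np.float64(0.89), np.float64(0.02), np.float64(0.14)] -0.0
[np.float64(0.89), np.float64(0.02), np.float64(0.14)] -0.0
[np.float64(0.89), np.float64(0.02), np.float64(0.14)] -0.0
[np.float64(0.89), np.float64(0.02), np.float64(0.14)] -0.0
[np.float64(0.89), np.float64(0.02), np.float64(0.14)] -0.0
[np.float64(0.89), np.float64(0.02), np.float64(0.14)] -0.0
[np.float64(0.89), np.float64(0.02), np.float64(0.14)] -0.0
[np.float64(0.89), np.float64(0.02), np.float64(0.14)] -0.0
[np.float64(0.89), np.float64(0.02), np.float64(0.14)] -0.0
[np.float64(0.89), np.float64(0.02), np.float64(0.14)] -0.0
[np.float64(0.89), np.float64(0.02), np.float64(0.14)] -0.0
```

View pics/w1.png

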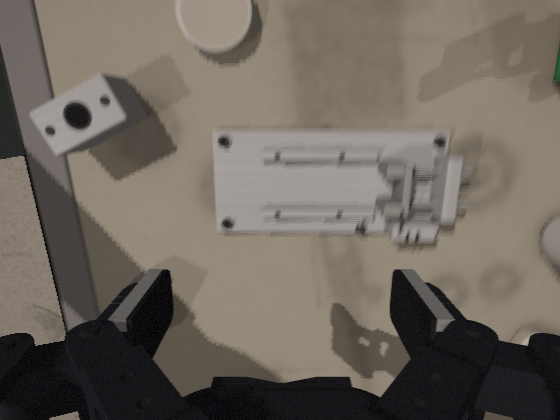

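The wrist view shows the whole jig: plate corners at (214,129), (449,128) and (214,235); rails at about rows 157 and 215; stop and gauge at right (390–460). Next I move over the block while working out the jig pose.

Emit:
jog_arm(increments=[[[0.89,0.02,0.14,0,0,0,1],[0.89,0.02,0.14,0,0,0,1],[0.89,0.02,0.14,0,0,0,1],[0.89,0.02,0.14,0,0,0,1],[0.89,0.02,0.14,0,0,0,1]]])

```text
time: 2.23
tool_pos: [0.4918, -0.0075, 0.2283]
tcp_rot: [-2.276, -2.164, 0.001]
wrist_force: [0.4, 0.2, 0.5]
width: 1.002
grip_force: 0.0
```

Emit:
jog_arm(increments=[[[0.89,0.02,0.14,0,0,0,1],[0.89,0.02,0.14,0,0,0,1],[0.89,0.02,0.14,0,0,0,1],[0.89,0.02,0.14,0,0,0,1],[0,0,0,0,0,0,1]]])

```text
time: 2.65
tool_pos: [0.4993, 0.1013, 0.211]
tcp_rot: [-2.271, -2.167, 0.0]
wrist_force: [-1.3, -0.5, 0.5]
width: 0.996
grip_force: 0.0
```

Run:
```python
from h import *
f=np.load('w1.npz');C=cam('wrist',f);W=cloud(C,f['d'])
print(ray(C,[(214,129),(214,235),(449,128)],.008).round(4))
w=W[120:245,205:475].reshape(-1,3);q=w[(w[:,2]>.013)&(w[:,2]<.021)&(w[:,0]<.55)];print('rails',len(q),q.mean(0))
for lo,hi in((-.2,-.14),(-.14,-.08)):
    g=q[(q[:,1]>lo)&(q[:,1]<hi)];
    if len(g)>20: l=np.polyfit(g[:,0],g[:,1],1);print(len(g),g.mean(0).round(4),np.degrees(np.arctan(l[0])))
print(ray(C,[(265,157),(265,215),(341,157),(341,215)],.017).round(4))
s=read_state();p,d=viewer.read_camera('wrist');cv2.imwrite('pics/w2.png',p);C=cam('wrist',s);W=cloud(C,d);print(s['time'],np.abs(s['joint_vel']).max())
w=W.reshape(-1,3);q=w[(abs(w[:,2]-.044)<.006)&(np.hypot(w[:,0]-.505,w[:,1]-.181)<.06)]
r=cv2.minAreaRect((q[:,:2]*1000).astype(np.float32));print(len(q),q.mean(0),r)
plan(.505,.181,.20,87.7,1)
```

```text
[[ 0.4298 -0.0859  0.008 ]
 [ 0.4208 -0.1788  0.008 ]
 [ 0.6249 -0.0943  0.008 ]]
rails 2100 [ 0.50678029 -0.13750126  0.01694272]
1051 [ 0.5067 -0.1628  0.0168] -3.5471327413849494
1049 [ 0.5068 -0.1121  0.0171] -4.627263706034776
[[ 0.4713 -0.1099  0.017 ]
 [ 0.4683 -0.1596  0.017 ]
 [ 0.5338 -0.1129  0.017 ]
 [ 0.5337 -0.1627  0.017 ]]
2.65 0.06750951518594861
6317 [0.50766161 0.18360698 0.04441158] ((507.724609375, 182.50949096679688), (63.7491340637207, 36.159725189208984), 87.80496978759766)
at [0.4993 0.0996 0.2112] 87.33 turn units total -0.06
[np.float64(2.72), np.float64(0.06), np.float64(0.37)] -0.06
```

View pics/w2.png

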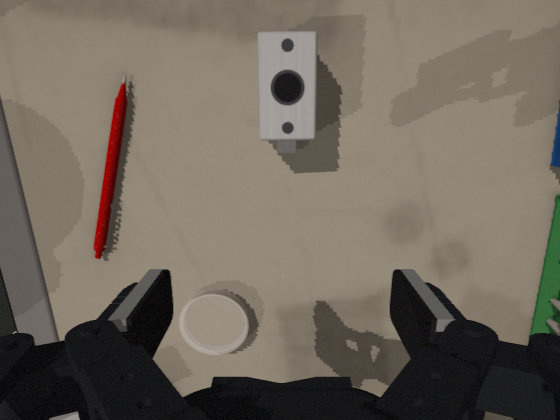

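The block fills (258–316, 32–140), with its tab at (287,147) towards the gripper (−y). Measured centre is (0.507, 0.183), long axis 87.8°, top at z = 0.044, all matching. Going in to grip.

Emit:
jog_arm(increments=[[[0.93,0.04,0.3,0,0,0,1],[0.93,0.04,0.4,0,0,-0.08,1],[0.93,0.04,0.6,0,0,0,1],[0,0,0.6,0,0,0,1],[0,0,0.6,0,0,0,1]]])

```text
time: 3.12
tool_pos: [0.5079, 0.1818, 0.1367]
tcp_rot: [2.265, 2.176, 0.001]
wrist_force: [-0.6, 0.4, 0.0]
width: 1.001
grip_force: 0.0
```

Run:
```python
from h import *
plan(.507,.183,.087,87.7,1)
```

```text
at [0.5079 0.1818 0.1367] 87.72 turn units total 0.0
[np.float64(0.04), np.float64(-0.03), np.float64(1.66)] 0.0
```

Emit:
jog_arm(increments=[[[0.04,0,0.56,0,0,0,1],[0,0,0.55,0,0,0,1],[0,0,0.5,0,0,0,1],[0,0,0,0,0,0,1],[0,0,0,0,0,0,-1]]], force=60)

```text
time: 3.53
tool_pos: [0.5068, 0.1814, 0.0879]
tcp_rot: [-2.267, -2.173, 0.004]
wrist_force: [-0.2, 0.2, 0.3]
width: 0.885
grip_force: 0.0
```

Emit:
jog_arm(increments=[[[0,0,0,0,0,0,-1],[0,0,0,0,0,0,-1],[0,0,0,0,0,0,-1],[0,0,0,0,0,0,-1],[0,0,0,0,0,0,-1]]], force=60)

```text
time: 3.95
tool_pos: [0.5087, 0.1828, 0.0903]
tcp_rot: [2.266, 2.174, 0.004]
wrist_force: [0.2, -0.9, 6.3]
width: 0.412
grip_force: 62.2
```

Emit:
jog_arm(increments=[[[0,0,0,0,0,0,-1],[0,0,0,0,0,0,-1],[0,0,0,0,0,0,-1],[0,0,0,0,0,0,-1],[0,0,0,0,0,0,-1]]])

```text
time: 4.37
tool_pos: [0.5087, 0.1828, 0.0903]
tcp_rot: [2.266, 2.174, 0.004]
wrist_force: [-0.4, -1.8, 6.4]
width: 0.413
grip_force: 62.3
```

Emit:
jog_arm(increments=[[[0,0,-0.5,0,0,0,-1],[0,0,-0.8,0,0,0,-1],[0,0,-1,0,0,0,-1],[0,0,-1,0,0,0,-1],[0,0,-1,0,0,0,-1]]])

```text
time: 4.78
tool_pos: [0.5066, 0.1824, 0.2183]
tcp_rot: [-2.266, -2.174, 0.003]
wrist_force: [0.9, -0.7, -2.6]
width: 0.412
grip_force: 61.4
```

Run:
```python
from h import *
s=read_state();print(s['width'],s['wrist_force'])
plan(.46,-.137,.24,177.,18)
```

```text
0.41212995599767976 [ 0.9238685  -0.65863469 -2.61551811]
at [0.5066 0.1824 0.2183] 87.63 turn units total -14.89
[np.float64(-0.59), np.float64(-0.06), np.float64(-0.04)] -0.83
[np.float64(-0.59), np.float64(-0.11), np.float64(-0.04)] -0.83
[np.float64(-0.57), np.float64(-0.16), np.float64(-0.04)] -0.83
[np.float64(-0.56), np.float64(-0.21), np.float64(-0.04)] -0.83
[np.float64(-0.54), np.float64(-0.26), np.float64(-0.04)] -0.83
[np.float64(-0.51), np.float64(-0.31), np.float64(-0.04)] -0.83
[np.float64(-0.49), np.float64(-0.35), np.float64(-0.04)] -0.83
[np.float64(-0.45), np.float64(-0.39), np.float64(-0.04)] -0.83
[np.float64(-0.42), np.float64(-0.43), np.float64(-0.04)] -0.83
[np.float64(-0.38), np.float64(-0.46), np.float64(-0.04)] -0.83
[np.float64(-0.34), np.float64(-0.49), np.float64(-0.04)] -0.83
[np.float64(-0.29), np.float64(-0.52), np.float64(-0.04)] -0.83
[np.float64(-0.25), np.float64(-0.54), np.float64(-0.04)] -0.83
[np.float64(-0.2), np.float64(-0.56), np.float64(-0.04)] -0.83
[np.float64(-0.15), np.float64(-0.58), np.float64(-0.04)] -0.83
[np.float64(-0.1), np.float64(-0.59), np.float64(-0.04)] -0.83
[np.float64(-0.05), np.float64(-0.6), np.float64(-0.04)] -0.83
[np.float64(0.0), np.float64(-0.6), np.float64(-0.04)] -0.83
```

Emit:
jog_arm(increments=[[[-0.59,-0.06,-0.04,0,0,-0.83,-1],[-0.59,-0.11,-0.04,0,0,-0.83,-1],[-0.57,-0.16,-0.04,0,0,-0.83,-1],[-0.56,-0.21,-0.04,0,0,-0.83,-1],[-0.54,-0.26,-0.04,0,0,-0.83,-1]]])

```text
time: 5.2
tool_pos: [0.4942, 0.0933, 0.2234]
tcp_rot: [-1.738, -2.616, 0.001]
wrist_force: [-0.0, 0.4, -1.2]
width: 0.41
grip_force: 61.5
```

Emit:
jog_arm(increments=[[[-0.51,-0.31,-0.04,0,0,-0.83,-1],[-0.49,-0.35,-0.04,0,0,-0.83,-1],[-0.45,-0.39,-0.04,0,0,-0.83,-1],[-0.42,-0.43,-0.04,0,0,-0.83,-1],[-0.38,-0.46,-0.04,0,0,-0.83,-1]]])

```text
time: 5.62
tool_pos: [0.4812, 0.0044, 0.2293]
tcp_rot: [-1.134, -2.929, 0.001]
wrist_force: [1.2, 0.6, -2.0]
width: 0.41
grip_force: 61.4
```

Emit:
jog_arm(increments=[[[-0.34,-0.49,-0.04,0,0,-0.83,-1],[-0.29,-0.52,-0.04,0,0,-0.83,-1],[-0.25,-0.54,-0.04,0,0,-0.83,-1],[-0.2,-0.56,-0.04,0,0,-0.83,-1],[-0.15,-0.58,-0.04,0,0,-0.83,-1]]])

```text
time: 6.03
tool_pos: [0.4687, -0.084, 0.2353]
tcp_rot: [-0.476, -3.104, -0.0]
wrist_force: [0.6, -0.6, -1.0]
width: 0.411
grip_force: 61.4
```

Emit:
jog_arm(increments=[[[-0.1,-0.59,-0.04,0,0,-0.83,-1],[-0.05,-0.6,-0.04,0,0,-0.83,-1],[0,-0.6,-0.04,0,0,-0.83,-1],[0,0,0,0,0,0,-1],[0,0,0,0,0,0,-1]]])

```text
time: 6.45
tool_pos: [0.4616, -0.1372, 0.239]
tcp_rot: [-0.08, -3.14, -0.001]
wrist_force: [0.3, 1.0, -3.1]
width: 0.406
grip_force: 61.3
```

Run:
```python
from h import *
s=read_state();p,d=viewer.read_camera('wrist');cv2.imwrite('pics/w3.png',p);C=cam('wrist',s);W=cloud(C,d)
np.savez('w3.npz',p=p,d=d,tool_pos=s['tool_pos'],tcp_rot=s['tcp_rot'])
print(s['time'],np.abs(s['joint_vel']).max(),s['tool_pos'],yaw(s),s['width'])
w=W.reshape(-1,3);q=w[(abs(w[:,2]-.017)<.003)&(w[:,0]<.555)&(w[:,0]>.42)&(w[:,1]<-.09)&(w[:,1]>-.19)]
for lo,hi in((-.2,-.1375),(-.1375,-.08)):
    g=q[(q[:,1]>lo)&(q[:,1]<hi)].astype(float);l=np.polyfit(g[:,0],g[:,1],1);print(len(g),g.mean(0).round(4),np.degrees(np.arctan(l[0])),np.polyval(l,[.45,.51]).round(4),g.min(0),g.max(0))
    r=cv2.minAreaRect((g[:,:2]*1000).astype(np.float32));print(r)
```

```text
6.45 0.02561525584940452 [ 0.46158973 -0.1372102   0.2390127 ] 177.06636801940198 0.40615381227460556
2 [ 0.4337 -0.1706  0.0144] 51.14680748094539 [-0.1503 -0.0759] [ 0.4324656  -0.17210755  0.01406407] [ 0.43496101 -0.16900978  0.01469312]
((433.71331787109375, -170.5586700439453), (3.977839946746826, 0.0), -128.85292053222656)
1 [ 0.4322 -0.0988  0.0141] -6.517576375022628 [-0.1008 -0.1076] [ 0.4322239  -0.09876002  0.01408238] [ 0.4322239  -0.09876002  0.01408238]
((432.2239074707031, -98.76001739501953), (0.0, 0.0), 0.0)<stdin>:7: RankWarning: Polyfit may be poorly conditioned
```

View pics/w3.png

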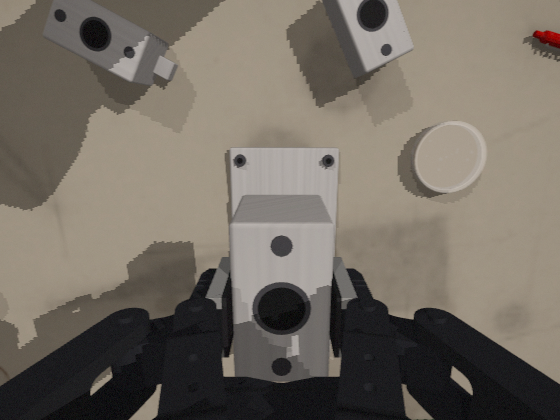

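Camera up is −x here. The view shows the plate's front corners at (231,149) and (338,149) and its screws at (240,160) and (328,160). The block is held square with its far half hidden under the gripper. The front edge is horizontal, so the tool yaw already matches the jig's. Refining the lateral position from these points.

Run:
```python
from h import *
f=np.load('w3.npz');p=f['p'];C=cam('wrist',f)
g=cv2.cvtColor(p,cv2.COLOR_BGR2GRAY).astype(float);g=cv2.GaussianBlur(g,(1,3),0)
# side edges in rows 152..185: steepest gradient near the columns; front edge in columns
L=[];Rr=[]
for r in range(152,190,3):
    dx=np.gradient(g[r]);L.append((222+np.argmax(dx[222:240]),r));Rr.append((330+np.argmin(dx[330:346]),r))
F=[(c,142+np.argmax(np.gradient(g[142:156,c]))) for c in range(245,325,5)]
L,Rr,F=[ray(C,q,.008) for q in(L,Rr,F)]
lf=lambda P,a,b:np.polyfit(P[:,a],P[:,b],1)
l,r,ff=lf(L,0,1),lf(Rr,0,1),lf(F,1,0)
print('yaws',np.degrees(np.arctan([l[0],r[0],-ff[0]])))
print('L',np.median(L,0),'R',np.median(Rr,0),'F',np.median(F,0))
fs=ray(C,[(240,160),(328,160)],.009);print(fs.round(4))
# top view sides
t=np.load('top0.npz')['p'];C=cam('top');g=cv2.cvtColor(t,cv2.COLOR_BGR2GRAY).astype(float);A=[];B=[]
for r in range(215,268,4):
    dx=np.gradient(g[r]);A.append((248+np.argmax(dx[248:262]),r));B.append((288+np.argmin(dx[288:300]),r))
A,B=ray(C,A,.008),ray(C,B,.008)
for P in(A,B):
    q=lf(P,0,1);print('top',np.degrees(np.arctan(q[0])),np.polyval(q,[.44,.5]))
```

```text
yaws [-2.99306999 -3.39005903 -3.83529488]
L [ 0.44043455 -0.17826434  0.008     ] R [ 0.44500062 -0.08996702  0.008     ] F [ 0.42384184 -0.1341067   0.008     ]
[[ 0.4325 -0.1694  0.009 ]
 [ 0.4362 -0.0974  0.009 ]]
top -0.5147029653053903 [-0.09352403 -0.09406304]
top -1.4905978033032043 [-0.17940511 -0.18096642]
```

Run:
```python
from h import *
plan(.5116,-.1381,.125,176.7,5)
```

```text
at [ 0.4617 -0.1366  0.239 ] 177.11 turn units total 0.07
[np.float64(-0.33), np.float64(0.01), np.float64(0.76)] 0.01
[np.float64(-0.33), np.float64(0.01), np.float64(0.76)] 0.01
[np.float64(-0.33), np.float64(0.01), np.float64(0.76)] 0.01
[np.float64(-0.33), np.float64(0.01), np.float64(0.76)] 0.01
[np.float64(-0.33), np.float64(0.01), np.float64(0.76)] 0.01
```

Emit:
jog_arm(increments=[[[-0.4,0,0.7,0,0,0.07,-1],[-0.42,0,0.95,0,0,0,-1],[-0.42,0,0.95,0,0,0,-1],[-0.42,0,0.95,0,0,0,-1],[0,0,0.25,0,0,0,-1]]])

```text
time: 6.92
tool_pos: [0.511, -0.1377, 0.1209]
tcp_rot: [-0.086, -3.135, -0.003]
wrist_force: [-0.7, 0.3, -2.8]
width: 0.411
grip_force: 61.2
```

Emit:
jog_arm(increments=[[[0,0,0,0,0,0,-1],[0,0,0,0,0,0,-1],[0,0,0,0,0,0,-1],[0,0,0,0,0,0,-1],[0,0,0,0,0,0,-1]]])

```text
time: 7.33
tool_pos: [0.5126, -0.1398, 0.1273]
tcp_rot: [0.087, 3.137, -0.001]
wrist_force: [-1.4, -0.5, -2.2]
width: 0.409
grip_force: 61.2
```

Run:
```python
from h import *
s=read_state();print(s['time'],s['wrist_force'])
plan(.5116,-.1381,.099,176.7,1)
C=cam('top');p,d=viewer.read_camera('top');q,_=viewer.read_camera('scene')
a=cv2.resize(p[160:290,220:330],None,fx=4,fy=4);b=cv2.resize(q[170:280,220:350],(650,550)) if 0 else cv2.resize(q[170:280,230:340],None,fx=3,fy=4)
o=np.zeros((520,790,3),np.uint8);o[:520,:440]=a;o[:440,450:780]=b;cv2.imwrite('pics/t4.png',o)
```

```text
7.3333 [-1.39859216 -0.50262509 -2.15660462]
at [ 0.5126 -0.1398  0.1273] 176.83 turn units total 0.02
[np.float64(0.04), np.float64(0.05), np.float64(0.94)] 0.02
```

View pics/t4.png

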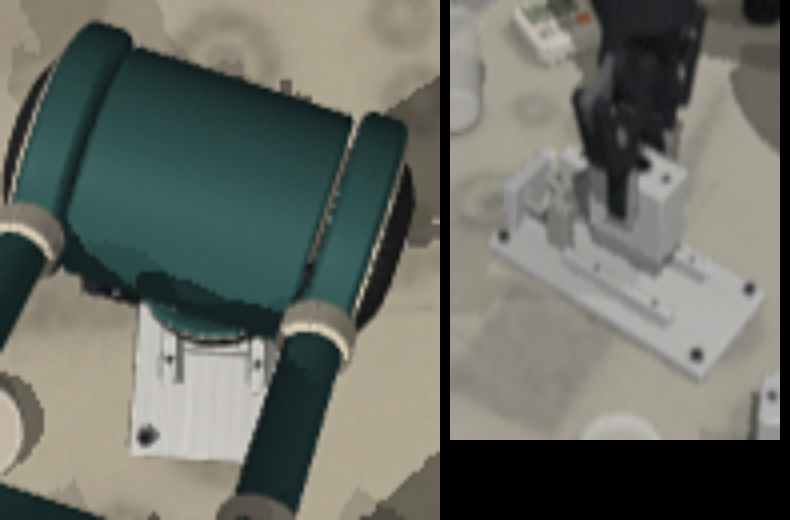

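The scene crop shows the held block standing over the channel between the rails, clear of the stop. The top view and the gauge are hidden by the arm. Lowering with a 1.5 mm correction to the left.

Emit:
jog_arm(increments=[[[0.03,0.05,0.2,0,0,0.02,-1],[0,0,0.25,0,0,0,-1],[0,0,0.25,0,0,0,-1],[0,0,0.15,0,0,0,-1],[0,0,0,0,0,0,-1]]])

```text
time: 7.85
tool_pos: [0.5105, -0.1379, 0.0988]
tcp_rot: [-0.09, -3.139, -0.001]
wrist_force: [0.5, -0.1, -1.6]
width: 0.41
grip_force: 61.4
```

Emit:
jog_arm(increments=[[[0,0,0.04,0,0,0,-1],[0,0,0.04,0,0,0,-1],[0,0,0,0,0,0,-1],[0,0,0,0,0,0,-1],[0,0,0,0,0,0,-1]]])

```text
time: 8.27
tool_pos: [0.5108, -0.138, 0.0983]
tcp_rot: [-0.09, -3.139, -0.0]
wrist_force: [-4.1, -0.1, 8.9]
width: 0.41
grip_force: 62.6
```

Emit:
jog_arm(increments=[[[0,0,-0.05,0,0,0,-1],[-0.15,0,0,0,0,0,-1],[-0.15,0,0,0,0,0,-1],[-0.1,0,0,0,0,0,-1],[0,0,0,0,0,0,-1]]])

```text
time: 8.68
tool_pos: [0.524, -0.1388, 0.0989]
tcp_rot: [0.09, 3.14, -0.0]
wrist_force: [0.3, -0.6, -1.4]
width: 0.404
grip_force: 61.4
```

Emit:
jog_arm(increments=[[[0,0,0,0,0,0,-1],[0,0,0,0,0,0,-1],[0,0,0,0,0,0,-1],[0,0,0,0,0,0,-1],[0,0,0,0,0,0,-1]]])

```text
time: 9.1
tool_pos: [0.5228, -0.1387, 0.0989]
tcp_rot: [-0.09, -3.14, -0.0]
wrist_force: [0.4, 0.5, -2.4]
width: 0.406
grip_force: 61.4
```

Emit:
jog_arm(increments=[[[-0.1,0,0.02,0,0,0,-1],[-0.1,0,0,0,0,0,-1],[0,0,0,0,0,0,-1],[0,0,0,0,0,0,-1],[0,0,0,0,0,0,-1]]])

```text
time: 9.52
tool_pos: [0.5291, -0.139, 0.0984]
tcp_rot: [0.09, 3.14, -0.0]
wrist_force: [0.7, -0.1, -1.9]
width: 0.41
grip_force: 61.4
```

Emit:
jog_arm(increments=[[[-0.1,0,0,0,0,0,-1],[0,0,0,0,0,0,-1],[0,0,0,0,0,0,-1],[0,0,0,0,0,0,-1],[0,0,0,0,0,0,-1]]])

```text
time: 9.93
tool_pos: [0.5318, -0.1391, 0.0983]
tcp_rot: [-0.09, -3.14, -0.0]
wrist_force: [-2.0, -0.1, -0.8]
width: 0.41
grip_force: 61.7
```

Emit:
jog_arm(increments=[[[-0.1,0,0,0,0,0,-1],[0,0,0,0,0,0,-1],[0,0,0,0,0,0,-1],[0,0,0,0,0,0,-1],[0,0,0,0,0,0,-1]]])

```text
time: 10.35
tool_pos: [0.5343, -0.1393, 0.0984]
tcp_rot: [-0.089, -3.139, -0.0]
wrist_force: [-4.3, 0.1, 3.1]
width: 0.411
grip_force: 62.1
```

Emit:
jog_arm(increments=[[[-0.08,0,-0.01,0,0,0,-1],[-0.08,0,0,0,0,0,-1],[0,0,0,0,0,0,-1],[0,0,0,0,0,0,-1],[0,0,0,0,0,0,-1]]])

```text
time: 10.77
tool_pos: [0.5383, -0.1395, 0.0984]
tcp_rot: [-0.089, -3.137, -0.001]
wrist_force: [-7.4, 0.5, 4.1]
width: 0.407
grip_force: 62.1
```

Emit:
jog_arm(increments=[[[-0.08,0,0,0,0,0,-1],[0,0,0,0,0,0,-1],[0,0,0,0,0,0,-1],[0,0,0,0,0,0,-1],[0,0,0,0,0,0,-1]]])

```text
time: 11.18
tool_pos: [0.5401, -0.1396, 0.0984]
tcp_rot: [-0.089, -3.135, -0.001]
wrist_force: [-8.6, -0.2, 6.8]
width: 0.407
grip_force: 62.3
```

Run:
```python
from h import *
F=[]
for i in range(2):
    q,d=viewer.read_camera('scene');s=read_state();F.append(s['wrist_force'])
    print(s['tool_pos'].round(4) if hasattr(s['tool_pos'],'round') else s['tool_pos'],np.round(s['wrist_force'],1))
np.savez('s5.npz',p=q,d=d)
p0=np.load('scene0.npz')['p'];o=np.hstack([cv2.resize(x[195:255,235:300],None,fx=6,fy=6,interpolation=2) for x in(p0,q)]);cv2.imwrite('pics/s5.png',o);print(o.shape)
```

```text
[ 0.5401 -0.1396  0.0984] [-9.1  0.   6. ]
[ 0.5401 -0.1396  0.0984] [-9.  -0.2  7.1]
(360, 780, 3)
```

View pics/s5.png

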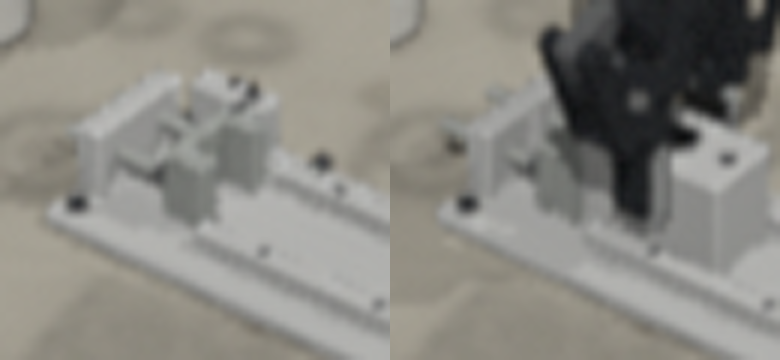

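The left half shows the free stop, with its left fork face at crop (165–215, 140–225). The right half shows it displaced to about (538–585), with the block square in the channel; the gauge stays hidden. I'll measure the stop's travel in this pair.

```bash
cat >> h.py <<'E'
def stopmove(q):
    p0=np.load('scene0.npz')['p'];C=cam('scene');K,R,o=C
    pr=lambda X:(lambda c:c[:2]/c[2])(K@R.T@(np.array(X)-o))
    a=np.radians(-3.3);ex=np.array([np.cos(a),np.sin(a),0]);ey=np.array([-ex[1],ex[0],0]);J=np.array([.5236,-.1388,0])
    P=J+.046*ex+.021*ey+[0,0,.024];v=(pr(P+.012*ex)-pr(P))/12
    u=6;bl=lambda x:cv2.resize(x[195:255,235:300],None,fx=u,fy=u,interpolation=cv2.INTER_CUBIC)
    T=bl(p0)[140:228,158:215];I=bl(q);out=[]
    for mm in np.arange(0,24.1,.5):
        d=v*mm*u;x,y=int(round(158+d[0])),int(round(140+d[1]))
        if x<0 or y<0:break
        out.append((cv2.matchTemplate(I[y:y+88,x:x+57],T,cv2.TM_CCOEFF_NORMED)[0,0],mm))
    out.sort(reverse=True);print('px/mm',v,'fork at',pr(P),[(round(float(c),3),float(m)) for c,m in out[:6]])
E
python3 - <<'E'
from h import *
stopmove(np.load('s5.npz')['p']);stopmove(np.load('scene0.npz')['p'])
E
```

```text
px/mm [-0.33963287 -0.15435771] fork at [265.86909919 226.97387701] [(0.224, 19.5), (0.223, 21.0), (0.223, 18.5), (0.222, 20.5), (0.22, 23.5), (0.219, 20.0)]
px/mm [-0.33963287 -0.15435771] fork at [265.86909919 226.97387701] [(1.0, 0.0), (0.995, 0.5), (0.975, 1.0), (0.955, 1.5), (0.911, 2.0), (0.88, 2.5)]
```

Emit:
jog_arm(increments=[[[-0.08,0,-0.04,0,0,0,-1],[0,0,0,0,0,0,-1],[0,0,0,0,0,0,-1],[0,0,0,0,0,0,-1],[0,0,0,0,0,0,-1]]])

```text
time: 11.7
tool_pos: [0.5419, -0.1397, 0.0985]
tcp_rot: [-0.089, -3.134, -0.001]
wrist_force: [-7.2, -0.9, 1.3]
width: 0.409
grip_force: 61.7
```

Emit:
jog_arm(increments=[[[-0.08,0,-0.01,0,0,0,-1],[0,0,0,0,0,0,-1],[0,0,0,0,0,0,-1],[0,0,0,0,0,0,-1],[0,0,0,0,0,0,-1]]])

```text
time: 12.12
tool_pos: [0.5439, -0.1398, 0.0986]
tcp_rot: [-0.089, -3.133, -0.001]
wrist_force: [-7.9, -1.7, -0.1]
width: 0.409
grip_force: 61.5
```

Emit:
jog_arm(increments=[[[0,0,0,0,0,0,-1],[0,0,0,0,0,0,-1],[0,0,0,0,0,0,-1],[0,0,0,0,0,0,-1],[0,0,0,0,0,0,-1]]])

```text
time: 12.53
tool_pos: [0.5439, -0.1398, 0.0986]
tcp_rot: [-0.089, -3.133, -0.001]
wrist_force: [-7.6, -0.2, -0.4]
width: 0.408
grip_force: 61.6
```

Run:
```python
from h import *
F=[]
for i in range(6):
    q,d=viewer.read_camera('scene' if i%2 else 'top');s=read_state();F.append(s['wrist_force'])
    if i==4: t=q
print(s['time'],s['tool_pos'],np.mean(F,0).round(2),s['width'],yaw(s))
p0=np.load('scene0.npz')['p'];f=lambda x:cv2.resize(x[195:255,235:300],None,fx=6,fy=6,interpolation=2)
cv2.imwrite('pics/s6.png',np.hstack([f(p0),f(q)]))
```

```text
12.8333 [ 0.54393303 -0.13976613  0.09855203] [-8.45 -1.    0.27] 0.40882132399393023 176.74394645723362
```

View pics/s6.png

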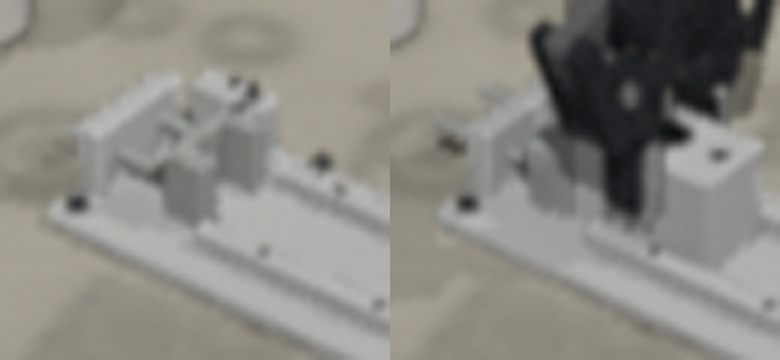

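The fork edge has moved about 25 crop px, which is roughly 12.4 mm. TCP travel since contact is also about 12.4 mm, and the force is steady at about 8 N. All three put the pointer midway between the ridges, so I'm handing in while holding.

```bash
python3 -c "
from workcell import bot
print(bot.finish_job())"
```

```text
the job is handed in; nothing more can be done
None
```

The block is in the jig, tab towards the stop, and was handed in still gripped and pressed at about 8 N, with the stop pushed back about 12 mm. By my measurements that puts the pointer midway between the ridges, but the arm hid the gauge and pointer from the fixed cameras, so I judged this from travel, force and the stop's movement in the scene camera.

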